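Line up the spool carrier and clamp the feeder

TASK

Get the filament feed ready: with a fingertip, push the three-armed spool carrier round by one of its arms until its long arm, the one with the upright guide peg, points at the feeder's white funnel. Then push the feeder's clamp lever counter-clockwise until it is fully closed against its stop, leaving the long arm pointing at the funnel. Only push: do not grip the arms or the lever, do not lift the carrier, and leave the other things on the table where they are.

Things in the scene. Friction and masses are not known exactly. Their poses are not given: they have to be found in the camera images.
- carrier_hub (a point): Spool carrier: a black three-armed spider that turns freely either way on an upright pin (over 3 rad each way). Point: on the turning axis at mid-height of the arms, 53 mm above the table. Arms: level bars 14 mm wide, 46 to 60 mm above the table. About 0.8 N at 100 mm from the axis turns it; it stays where left. x axis: outwards along the long arm; z up.
- carrier_base: The carrier's fixed round steel base, 110 mm across, 24 mm high; origin at its underside, below the turning axis. A small grey and black spool (84 mm across, 62 to 90 mm above the table) sits on the hub and turns with the arms. Outside the base nothing lies beneath the arms except perhaps low things (bearing 10 mm, clear box 25 mm high).
- guide_end (a point): The end of the carrier's one long arm, 135 mm from the turning axis, at mid-height of the arm (53 mm above the table). Only this arm carries an upright round guide peg at its end, 12 mm thick, its top 84 mm above the table. x axis: outwards along the arm; z up.
- spoke_b_end (a point): End of a short arm (no peg), 85 mm from the turning axis, 53 mm above the table; 120 degrees counter-clockwise (from above) from the long arm. x axis: outwards along this arm; rounded end, radius 9 mm.
- spoke_c_end (a point): End of the other short arm (no peg), 85 mm from the turning axis, 53 mm above the table; 120 degrees clockwise (from above) from the long arm. x axis: outwards along this arm.
- carrier_lift (a joint): How far the carrier has been lifted on its pin, in m: 0 when resting. It comes up freely if lifted, held down only by its weight (about 0.5 kg); leave it down.
- funnel (a point): Centre of the mouth of the filament feeder's white funnel (30 mm across, rim 86 mm above the table). The feeder is a dark 42 mm square motor on a fixed aluminium foot (110 by 80 mm, 8 mm high) with a white plate (87 by 50 mm, top 60 mm above the table) on it. x axis: from the funnel towards the lever's pivot, which is 40 mm away; z up.
- lever_pivot (a point): Upright pivot of the feeder's black clamp lever on the white plate, 68 mm above the table (mid-height of the bar). x axis: outwards along the lever. The white plate ends 22 mm beyond the pivot on the feeder's x axis.
- lever_end (a point): Outer end of the clamp lever, 75 mm from its pivot, 68 mm above the table. The lever is a level bar 10 mm wide, 62 to 74 mm above the table, overhanging the white plate, with an upright round thumb post 14 mm thick at this end, its top 96 mm above the table.
- lever (a joint): Angle of the clamp lever in rad: 0 fully open, 1.1 fully closed at its stop (a small steel pin on the plate). It grows counter-clockwise seen from above and stays where left; damped: about 1 to 3 N at its end moves it at 50 mm per s.
- glue_center (a point): A bystander to leave alone; white glue stick 32 mm across, 95 mm high, upright; this point is half-way up.
- pawn_mid (a point): A bystander to leave alone; printed game pawn, 40 mm across, 65 mm high; this point is half-way up.
- bearing_mid (a point): A bystander to leave alone; steel bearing ring lying flat, 32 mm across, 10 mm high; its centre.
- spare_spool_mid (a point): A bystander to leave alone; spare grey spool lying flat, 94 mm across, 40 mm high; its centre.
- screwdriver_grip (a point): A bystander to leave alone; screwdriver lying on the table; the middle of its handle.
- card_box_mid (a point): A bystander to leave alone; clear plastic box 90 by 65 by 25 mm; its centre.
- cup_mid (a point): A bystander to leave alone; white cup, 70 mm across, 75 mm high; half-way up its axis.
Not all that is in view belongs to the job. What is shaped like the part that bears funnel but red or turquoise is not meant.

How it is judged (in metres and radians):
On the way, in this order (a step that is already met when the one before it is completed fails the run):
1. the long arm points at the funnel, the lever not yet closed (y of funnel in the frame of carrier_hub between -0.015 and 0.015 m and x of funnel in the frame of carrier_hub above 0.1 m and value of joint lever below 0.9 rad), for 0.2 s.
2. the clamp lever is fully closed, the long arm still pointing at the funnel (y of funnel in the frame of carrier_hub between -0.015 and 0.015 m and x of funnel in the frame of carrier_hub above 0.1 m and value of joint lever above 1.02 rad), for 0.2 s.
At the end, for the whole second after the job is handed in: The line of the long arm passes within 15 mm of the funnel's centre, on the guide peg's side (inside the funnel's 30 mm mouth); the lever is within 0.08 rad of its stop (joint above 1.02); the carrier rests down on its pin (under 3 mm); every bystander is within 20 mm of where it stood (all of step 2 and value of joint carrier_lift below 0.003 m and distance of each of glue_center, pawn_mid, bearing_mid, spare_spool_mid, screwdriver_grip, card_box_mid, cup_mid from where it was at the start of the episode below 0.02 m); the robot touches nothing.
It fails at once if the carrier is lifted on its pin by more than 8 mm (value of joint carrier_lift above 0.008 m).
It fails at once if an arm of the carrier is pinched between the fingers ((x of the grasp point in the frame of guide_end between -0.1 and 0.012 m and y of the grasp point in the frame of guide_end between -0.005 and 0.005 m and z of the grasp point in the frame of guide_end between -0.015 and 0.03 m and contact force between the fingers and anything else above 1 N) or (x of the grasp point in the frame of spoke_b_end between -0.06 and 0.012 m and y of the grasp point in the frame of spoke_b_end between -0.005 and 0.005 m and z of the grasp point in the frame of spoke_b_end between -0.015 and 0.012 m and contact force between the fingers and anything else above 1 N) or (x of the grasp point in the frame of spoke_c_end between -0.06 and 0.012 m and y of the grasp point in the frame of spoke_c_end between -0.005 and 0.005 m and z of the grasp point in the frame of spoke_c_end between -0.015 and 0.012 m and contact force between the fingers and anything else above 1 N)).
It fails at once if the lever is pinched between the fingers (x of the grasp point in the frame of lever_end between -0.06 and 0.01 m and y of the grasp point in the frame of lever_end between -0.005 and 0.005 m and z of the grasp point in the frame of lever_end between -0.015 and 0.026 m and contact force between the fingers and anything else above 1 N).
It fails at once if a bystander is moved by more than 30 mm or lifted (distance of any of glue_center, pawn_mid, bearing_mid, spare_spool_mid, screwdriver_grip, card_box_mid, cup_mid from where it was at the start of the episode above 0.03 m).
It also fails if it takes over 56 s, if anything falls off the work surface, if the arm or the gripper's body presses on something with over 40 N, if the wrist force passes 120 N, or if a joint passes its speed limit or range.

ROBOT

A 7-joint arm with a two-finger parallel gripper is mounted at the origin on the work surface. World frame = base frame: x ahead of the robot, y to its left, z up, the work surface at z = 0. Lengths are in mm, angles in degrees, forces in N, time in s.
With the tool pointing down it reaches from about 425 to 875 mm from the base axis. Payload 4.7 kg.
Tool frame: the origin (TCP) lies between the finger pads; the fingertips stand 11 mm ahead of it and the grasp point (between the pads) lies 8 mm behind it; z points along the fingers, y is the direction in which the jaws open and shut (so a half turn about z gives the same grasp; the last joint's range is limited). The gripper opens to 87 mm and grips with 3 to 60 N. Pads are 19 mm wide; open, the fingers measure 117 mm over their backs; the gripper's body (75 mm by 190 mm) begins 51 mm behind the grasp point.
Start: joints at [0.808, 18.392, -4.016, 83.108, 1.295, 78.541, -3.26], TCP at [650.019, -0.025, 233.587] pointing down, gripper open.
Joint ranges: [-163.93, 163.93], [-17.29, 119.83], [-79.2, 71.16], [3.27, 140.29], [-89.18, 269.18], [5.43, 117.66], [-154.24, 154.24]. Speed limits (degrees/s): [147.25, 147.25, 180, 180, 180, 180, 180].

INTERFACE

Orientations are given as a 3x3 rotation matrix whose columns are the frame's x, y, z axes.
In Python, from plant import robot gives the robot as it stands.
- The arm moves only by the tool jog_arm, never from a script. Its argument "increments" is a list of rows, each an object of numbers: "x", "y", "z": the shift along the tool's x, y, z in m; "rx", "ry", "rz": the turn, a rotation vector about the tool's x, y, z in degrees; "jaw": the finger opening in m, from 0 to 0.087. In form: [{"x": .., "y": .., "z": .., "rx": .., "ry": .., "rz": .., "jaw": ..}, ...]. A call has exactly 5 rows; each row shifts and turns the pose as measured when the row begins, along the tool's axes as they then stand; what a row does not reach is not made up. A row lasts 1/10 s, in which the tool goes at most 50 mm and 8.59 degrees, less where a joint would pass 70% of its speed; a pose out of reach is approached as far as the arm can. A call with a gripper value outside its range is refused whole. The fingers move at their own pace and stop on an object; "squeeze" is the grip in N (left out, the last holds). Time passes only in rows, so rows that do not move let the fingers close, or fill a call up. It gives the time, the measured TCP pose, the force and the opening at its end, in the units of the state.
- robot.state(): the state, without advancing time (a new reading comes with each control period).
- robot.read_camera(name): name is "scene" or "side" or "wrist"; returns a dict with "frame" (384x512x3 uint8, red, green, blue), "z_map" (384x512 float32, mm along the optical axis (not along the pixel's ray), 0 where there is no reading), "vfov" (degrees; the focal length in pixels is half the picture's height over the tangent of half this angle, whatever the lens; pixels are square), "cx", "cy" (the principal point, pixels), "extrinsics" (4x4, takes a point from world to camera coordinates). Camera axes: x right, y up, looking along -z (the intrinsics and any distortion apply to the point x, -y, -z); pixel columns grow to the right and rows downward; lengths in mm; the calibration is good to about 2 mm. A picture is of the moment at which its call begins.
- robot.job_done(): hands the job in, once; it reports no verdict.
Trained networks look in a picture, given as the dict that the camera call returned (one of the last four; its "shot" number tells which), for a name from the list of things; names that differ only in an ending like _2 or _b are one class to them, and where a whole thing is asked for, a point or a joint stands for the part that bears it (a point fixed in the world has none). Each returns a list of dicts, best first, with "p" (0 to 1); they miss things now and then, are a little off and sometimes report something else, mostly with a low value. They report only what shows in the picture. A call takes as long as a camera call. They do not tell look-alikes from the thing itself.
- robot.look_for(picture, thing): "box" ([left, top, right, bottom] in pixels, round what is visible of it).
- robot.place_of(picture, thing): "location" ([column, row] in pixels: a listed point, or the origin of a listed thing).
The state is a dict: "t": time; "joint_positions": joint angles; "dq": joint speeds; "tau": joint torques, N m; "tcp_pos": TCP position; "orientation": TCP orientation; "contact_force": force on the tool from outside, world axes, zero at the start; "torque": the same for the moment, N m; "opening": finger opening in mm.
Only numpy, scipy, OpenCV 4.12 (cv2) and the standard library are available. Lean on these libraries where they do the work, as an engineer would, in place of code of your own. Each camera call takes 0.05 s, during which the arm holds its last target.

## Working session

There is one attempt and no reset: what is moved stays moved. The work goes in short steps, Python scripts to look and compute and a tool call to move; the robot and the scene stay as the last step left them, time stands still between calls to the robot, and variables do not carry over. Pictures are saved under pics/ and viewed, and the job is handed in when it is done.

Besides the shell and the picture viewer there is one more tool, called after "Emit:" as name(argument=value, ...) on one line, values as JSON. jog_arm: Moves the arm, as the interface text tells. Its arguments: {"type":"object","properties":{"increments":{"type":"array","items":{"type":"object","properties":{"x":{"type":"number"},"y":{"type":"number"},"z":{"type":"number"},"rx":{"type":"number"},"ry":{"type":"number"},"rz":{"type":"number"},"jaw":{"type":"number"}}}},"squeeze":{"type":"number"}},"required":["increments"]}

```bash
ls; mkdir -p pics; cat > h.py <<'E'
import numpy as np, cv2
from plant import robot
def K(p):
    h=p["frame"].shape[0]; f=h/2/np.tan(np.radians(p["vfov"])/2); return f
def w2p(p,P):
    c=p["extrinsics"]@np.append(P,1); f=K(p); return np.array([p["cx"]+f*c[0]/-c[2], p["cy"]-f*c[1]/-c[2]])
def ray(p,uv):
    f=K(p); d=np.array([(uv[0]-p["cx"])/f, -(uv[1]-p["cy"])/f,-1]); E=p["extrinsics"]; R=E[:3,:3]; t=E[:3,3]
    return -R.T@t, R.T@d
def atz(p,uv,z):
    o,d=ray(p,uv); s=(z-o[2])/d[2]; return o+s*d
def depth(p,uv):
    o,d=ray(p,uv); z=p["z_map"][int(round(uv[1])),int(round(uv[0]))]; return o+z*d
def save(p,n): cv2.imwrite("pics/"+n,cv2.cvtColor(p["frame"],cv2.COLOR_RGB2BGR))
E
python3 - <<'E'
from h import *
np.set_printoptions(precision=1,suppress=True)
Z=dict(carrier_hub=53,guide_end=53,spoke_b_end=53,spoke_c_end=53,funnel=86,lever_pivot=68,lever_end=68,glue_center=47,pawn_mid=32,bearing_mid=5,spare_spool_mid=20,screwdriver_grip=12,card_box_mid=12,cup_mid=37)
for n in ["scene","side","wrist"]:
    p=robot.read_camera(n); save(p,n+"0.png"); print(n,p.get("shot"),[k for k in p],p["vfov"],p["cx"],p["cy"])
    for k,z in Z.items():
        for r in robot.place_of(p,k)[:3]:
            print(k,round(r["p"],2),np.array(r["location"]),atz(p,r["location"],z),depth(p,r["location"]))
print(robot.state())
E
```

```text
pics
scene 1 ['frame', 'z_map', 'vfov', 'cx', 'cy', 'extrinsics', 'shot'] 42.31780422140598 267.4702397912855 184.15040820301297
carrier_hub 0.78 [337.5 176. ] [468.9 168.   53. ] [731.8  26.5 329.6]
guide_end 0.91 [364.3 196.8] [582.7 215.2  53. ] [585.5 213.4  56.3]
spoke_b_end 0.48 [339.8 160. ] [395.4 206.3  53. ] [401.1 203.3  58.6]
funnel 0.87 [124.5 165.2] [ 267.7 -512.6   86. ] [ 163.8 -520.1   -3.7]
funnel 0.77 [226.6 195.1] [ 490.5 -218.1   86. ] [ 482.6 -216.6   77.7]
lever_pivot 0.65 [226.4 162.6] [ 322.7 -181.    68. ] [ 327.9 -182.    72.7]
lever_pivot 0.57 [120.4 182.4] [ 327.3 -533.7   68. ] [ 324.2 -534.    65.2]
lever_pivot 0.5 [220.6 210.2] [ 531.8 -247.2   68. ] [ 533.6 -247.5   70. ]
lever_end 0.67 [212.4 225.2] [ 584.9 -283.9   68. ] [ 590.8 -284.7   74.9]
lever_end 0.6 [213.4 174.5] [ 369.  -235.7   68. ] [ 381.6 -237.6   80.1]
lever_end 0.53 [102.  195.4] [ 371.9 -593.9   68. ] [ 378.2 -592.9   74.1]
glue_center 0.78 [299.6 217.8] [608.4 -14.4  47. ] [617.3 -18.2  57.8]
glue_center 0.64 [409.  225.7] [728.1 300.8  47. ] [712.5 314.3  25.3]
pawn_mid 0.51 [333.2
[... 2813 characters left out ...]
53.2 90.2] [457.7  82.   53. ] [461.2  81.7  59. ]
glue_center 0.27 [81.8 12. ] [490.7 151.   47. ] [499.8 146.2  66.2]
pawn_mid 0.81 [333.6 128.6] [731.3  44.7  32. ] [739.1  42.6  -1.7]
bearing_mid 0.91 [109.7 153.5] [484.1  15.    5. ] [482.   14.4   0.2]
{'t': 2.25, 'joint_positions': array([ 0.8, 18.4, -4. , 83.1,  1.3, 78.5, -3.3]), 'dq': array([ 0.1, -0. ,  0. , -0.1,  0. ,  0.1,  0. ]), 'tau': array([ -0. , -49.1,  -0.4, -31.3,  -0.1,   0. ,   0. ]), 'tcp_pos': array([650. ,  -0. , 233.6]), 'orientation': array([[-0.,  1.,  0.],
       [ 1.,  0., -0.],
       [-0.,  0., -1.]]), 'contact_force': array([-0.1, -0.4, -0.1]), 'torque': array([-0.,  0.,  0.]), 'opening': 87.02271548114689}
```

View pics.

View pics/scene0.png

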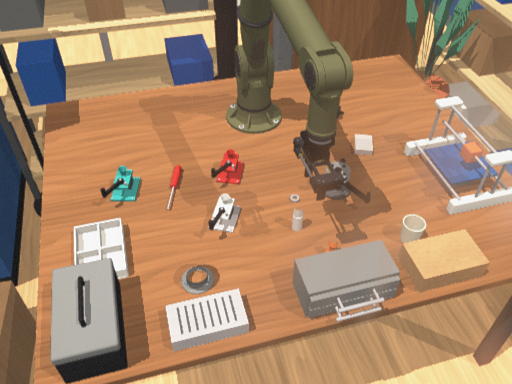

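View pics/side0.png

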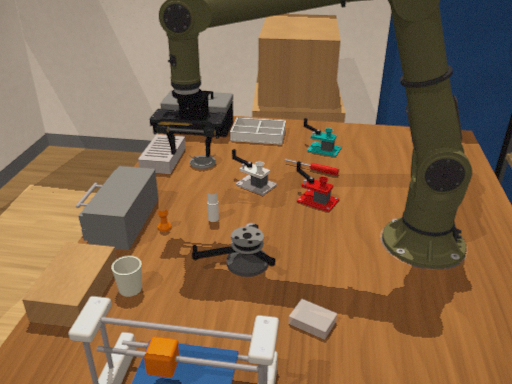

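View pics/wrist0.png

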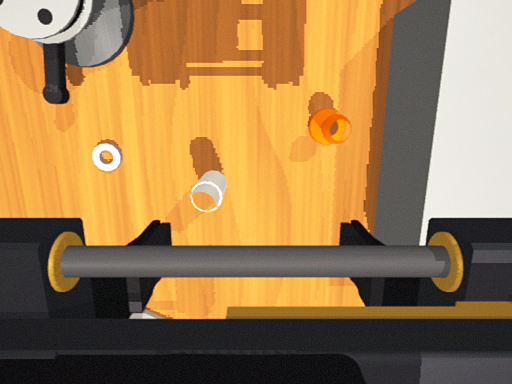

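```bash
cat >> h.py <<'E'
def cloud(p):
    H,W=p["z_map"].shape; u,v=np.meshgrid(np.arange(W),np.arange(H)); f=K(p)
    Zm=p["z_map"]; c=np.stack([(u-p["cx"])/f*Zm,-(v-p["cy"])/f*Zm,-Zm],-1)
    E=p["extrinsics"]; w=(c-E[:3,3])@E[:3,:3]; w[Zm==0]=np.nan; return w
E
python3 - <<'E'
from h import *
np.set_printoptions(precision=1,suppress=True)
import pickle
for n in ["scene","side"]:
    p=robot.read_camera(n); pickle.dump(p,open(n+".pkl","wb"))
    w=cloud(p); 
    # heightmap
    m=np.zeros((600,800),np.uint8)
    col=np.zeros((600,800,3),np.uint8)
    ok=~np.isnan(w[...,2])&(w[...,2]>-10)&(w[...,2]<300)
    X=w[ok]; C=p["frame"][ok]
    r=((850-X[:,0])/1).astype(int); c=((450-X[:,1])/1).astype(int)
    o=np.argsort(X[:,2]); 
    for i in o:
        if 0<=r[i]<600 and 0<=c[i]<800: cv2.circle(col,(int(c[i]),int(r[i])),1,C[i][::-1].tolist(),-1)
    cv2.imwrite(f"pics/top_{n}.png",col)
    f=p["frame"]
    crop=f[140:260,170:430] if n=="scene" else f[140:290,180:320]
    cv2.imwrite(f"pics/crop_{n}.png",cv2.resize(crop,None,fx=3,fy=3,interpolation=cv2.INTER_CUBIC)[...,::-1])
    g=(X[:,1]>250)&(X[:,2]>85)&(X[:,0]<850)&(X[:,0]>300); print(n,X[g].min(0) if g.any() else 0)
E
```

```text
scene [350.9 552.2  85.2]
side [348.8 554.4  85.3]
```

View pics/top_scene.png

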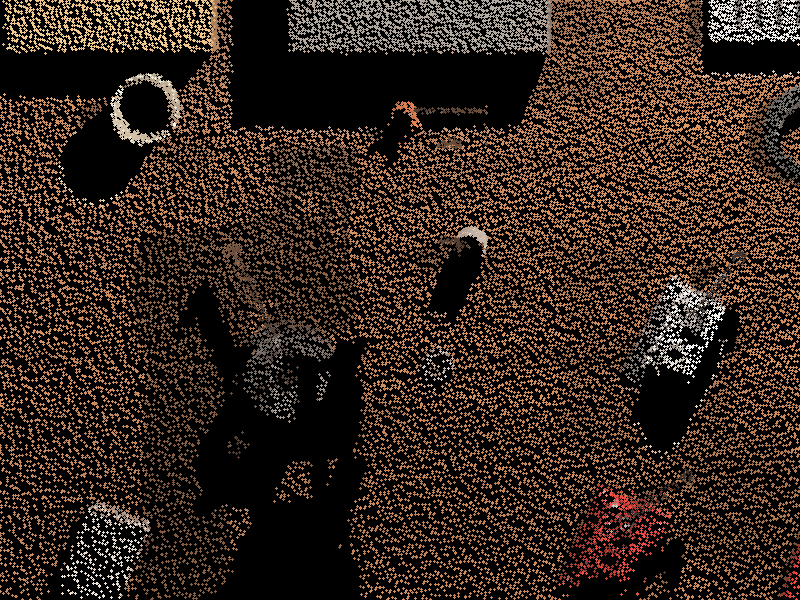

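View pics/top_side.png

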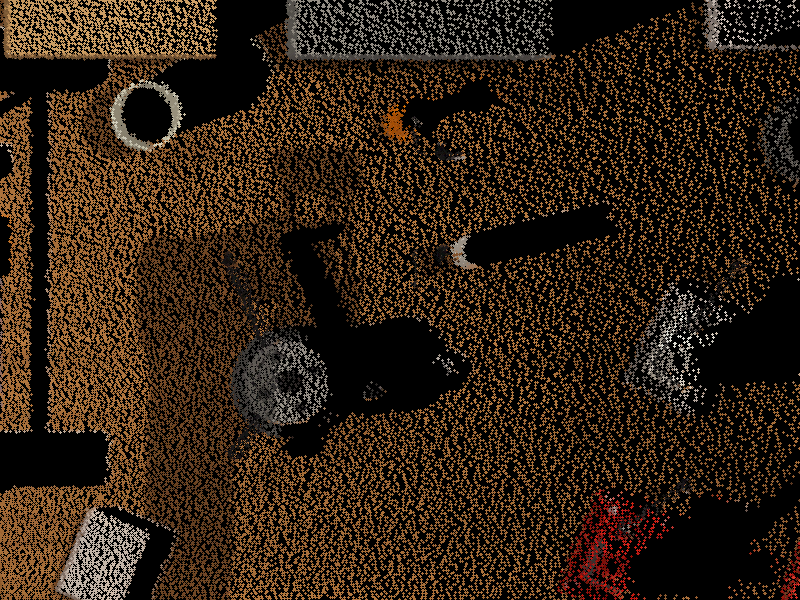

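View pics/crop_side.png

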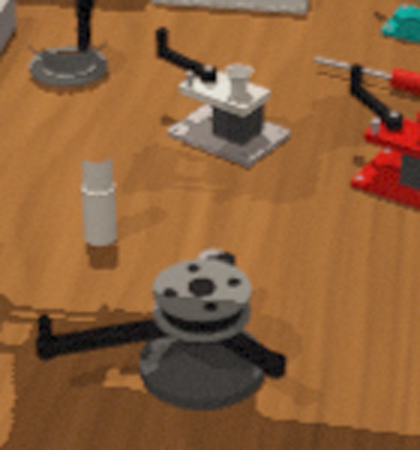

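View pics/crop_scene.png

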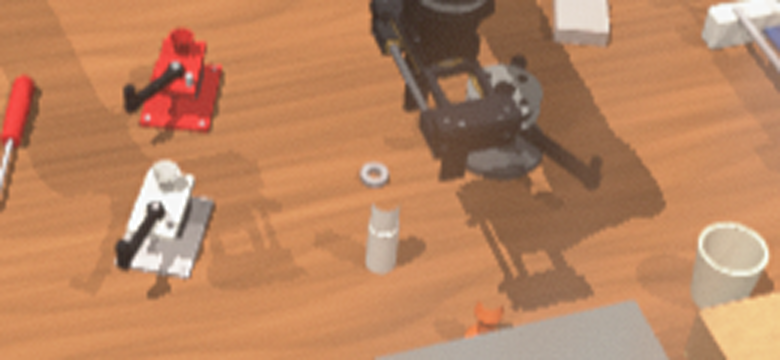

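```bash
python3 - <<'E'
from h import *
import pickle
np.set_printoptions(precision=1,suppress=True)
P={n:pickle.load(open(n+".pkl","rb")) for n in ["scene","side"]}
def circ(x):
    A=np.c_[2*x,np.ones(len(x))]; s=np.linalg.lstsq(A,(x**2).sum(1),rcond=None)[0]; return s[:2],np.sqrt(s[2]+s[:2]@s[:2])
w=cloud(P["side"]); X=w[~np.isnan(w[...,2])]
d=np.hypot(X[:,0]-468,X[:,1]-167)
S=X[(d<60)&(X[:,2]>82)&(X[:,2]<97)]
print("spool",len(S),S.mean(0),np.median(S[:,2]),cv2.minEnclosingCircle(S[:,:2].astype(np.float32)))
h=cv2.convexHull(S[:,:2].astype(np.float32))[:,0]; print(circ(h))
for n in P:
    w=cloud(P[n]); X=w[~np.isnan(w[...,2])]
    d=np.hypot(X[:,0]-492,X[:,1]+224)
    S=X[(d<30)&(X[:,2]>77)&(X[:,2]<95)]; print("funnel",n,len(S),S.mean(0),cv2.minEnclosingCircle(S[:,:2].astype(np.float32)))
# triangulate
def tri(pairs):
    A=np.zeros((3,3)); b=np.zeros(3)
    for p,uv in pairs:
        o,d=ray(p,uv); d/=np.linalg.norm(d); M=np.eye(3)-np.outer(d,d); A+=M; b+=M@o
    return np.linalg.solve(A,b)
print("funnel tri",tri([(P["scene"],[226.6,195.1]),(P["side"],[258.1,162.8])]))
print("lever_end",tri([(P["scene"],[212.4,225.2]),(P["side"],[235.3,154.6])]))
print("guide",tri([(P["scene"],[364.3,196.8]),(P["side"],[195.5,253.4])]))
for n in P:
  p=P[n]
  im=cv2.resize(p["frame"],None,fx=3,fy=3,interpolation=cv2.INTER_CUBIC)
  for pt,c in [((468,167,90),(255,0,0)),((491,-222,86),(0,0,255)),((587,213,84),(255,0,0)),((523,-249,74),(255,0,0)),((584,-290,96),(0,255,0))]:
    u=w2p(p,np.array(pt,float)); print(n,pt,u)
E
```

```text
spool 538 [466.3 164.6  87.2] 87.23892104552385 ((464.9590148925781, 162.4231414794922), 44.8240966796875)
(array([466.4, 162.5]), np.float64(42.22777065168548))
funnel scene 36 [ 492.4 -225.8   82. ] ((495.61920166015625, -230.047607421875), 18.80032730102539)
funnel side 36 [ 490.2 -229.9   81.8] ((487.58856201171875, -227.23654174804688), 19.5797176361084)
funnel tri [ 493.5 -219.3   90.6]
lever_end [ 583.5 -286.8   74.7]
guide [588.4 213.4  57.4]
scene (468, 167, 90) [338.4 167.8]
scene (491, -222, 86) [225.4 195.4]
scene (587, 213, 84) [365.7 191.1]
scene (523, -249, 74) [219.3 207. ]
scene (584, -290, 96) [209.8 219.2]
side (468, 167, 90) [246.4 236. ]
side (491, -222, 86) [258.7 164. ]
side (587, 213, 84) [196.2 244.5]
side (523, -249, 74) [250.1 162.6]
side (584, -290, 96) [233.9 149.6]
```

Emit:
jog_arm(increments=[{"x": 0.05,"y": -0.02,"z": 0.016,"jaw": 0},{"x": 0.05,"y": -0.022,"z": 0.016,"jaw": 0},{"x": 0.05,"y": -0.022,"z": 0.016,"jaw": 0},{"x": 0.05,"y": -0.022,"z": 0.016,"jaw": 0},{"x": 0.045,"y": -0.022,"z": 0.01,"jaw": 0}])

```text
schema error: expected keys x, y, z, rx, ry, rz, jaw
```

Emit:
jog_arm(increments=[{"x": 0.05,"y": -0.02,"z": 0.016,"rx": 0,"ry": 0,"rz": 0,"jaw": 0},{"x": 0.05,"y": -0.022,"z": 0.016,"rx": 0,"ry": 0,"rz": 0,"jaw": 0},{"x": 0.05,"y": -0.022,"z": 0.016,"rx": 0,"ry": 0,"rz": 0,"jaw": 0},{"x": 0.05,"y": -0.022,"z": 0.016,"rx": 0,"ry": 0,"rz": 0,"jaw": 0},{"x": 0.045,"y": -0.022,"z": 0.01,"rx": 0,"ry": 0,"rz": 0,"jaw": 0}])

```text
t: 2.85
tcp_pos: [555.4, 220.1, 164.6]
orientation: [[0.02, 1.0, 0.009], [1.0, -0.02, -0.005], [-0.005, 0.009, -1.0]]
contact_force: [0.6, 0.5, 0.1]
opening: 54.9
```

Emit:
jog_arm(increments=[{"x": 0.015,"y": -0.01,"z": 0,"rx": 0,"ry": 0,"rz": 0,"jaw": 0},{"x": 0.01,"y": -0.005,"z": 0,"rx": 0,"ry": 0,"rz": 0,"jaw": 0},{"x": 0,"y": 0,"z": 0,"rx": 0,"ry": 0,"rz": 0,"jaw": 0},{"x": 0,"y": 0,"z": 0,"rx": 0,"ry": 0,"rz": 0,"jaw": 0},{"x": 0,"y": 0,"z": 0,"rx": 0,"ry": 0,"rz": 0,"jaw": 0}])

```text
t: 3.35
tcp_pos: [536.2, 253.0, 163.3]
orientation: [[0.009, 1.0, 0.006], [1.0, -0.009, -0.003], [-0.003, 0.006, -1.0]]
contact_force: [-0.0, -0.6, 0.2]
opening: 15.1
```

```bash
python3 - <<'E'
from h import *
np.set_printoptions(precision=1,suppress=True)
s=robot.state(); print(s["t"],s["tcp_pos"],s["opening"],s["contact_force"])
for n in ["scene","wrist"]:
    p=robot.read_camera(n); save(p,n+"1.png")
    for k,z in [("carrier_hub",53),("guide_end",53),("spoke_b_end",53),("spoke_c_end",53)]:
        for r in robot.place_of(p,k)[:1]: print(n,k,round(r["p"],2),np.array(r["location"]),atz(p,r["location"],z))
    if n=="scene":
        w=cloud(p); f=p["frame"][150:230,290:400]; cv2.imwrite("pics/c1.png",cv2.resize(f,None,fx=6,fy=6,interpolation=cv2.INTER_CUBIC)[...,::-1])
E
```

```text
3.35 [536.2 253.  163.3] 15.097770412612842 [-0.  -0.6  0.2]
scene carrier_hub 0.56 [337.8 175.6] [467.3 169.7  53. ]
scene guide_end 0.75 [366.1 200.9] [601.1 213.2  53. ]
scene spoke_b_end 0.49 [341.4 161.7] [405.1 208.4  53. ]
scene spoke_c_end 0.53 [311.5 179.7] [462.9  77.   53. ]
wrist guide_end 0.39 [504.4 126.3] [728.8 303.9  53. ]
wrist spoke_b_end 0.89 [ 93.4 241.2] [400.4 212.1  53. ]
```

View pics/c1.png

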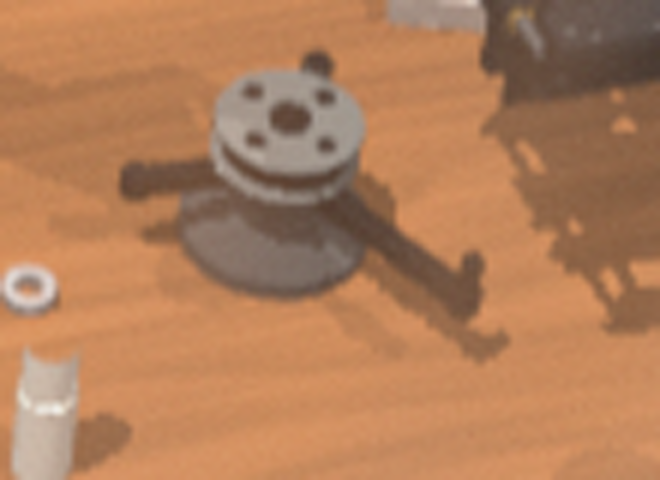

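View pics/wrist1.png

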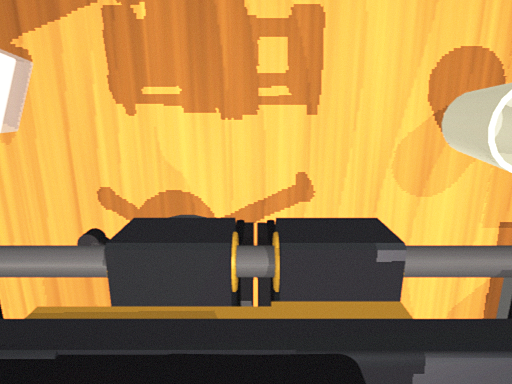

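```bash
python3 - <<'E'
from h import *
np.set_printoptions(precision=1,suppress=True)
import pickle
p=pickle.load(open("scene.pkl","rb"))
for uv,z in [((338.3,169.7),90),((368.8,192.7),84),((311,180),58),((225.7,196),86)]: print(atz(p,uv,z))
p=pickle.load(open("side.pkl","rb"))
# crop_side: (180,140)+/3
for uv,z in [((202,287),90),((44,322),84),((278,365),55),((238,70),86),((163,38),96),((205,70),74)]: print(atz(p,(uv[0]/3+180,uv[1]/3+140),z))
E
```

```text
[476.5 163.   90. ]
[596.1 219.4  84. ]
[468.6  72.8  58. ]
[ 493.6 -221.7   86. ]
[466.  165.4  90. ]
[587.9 224.5  84. ]
[395.1 214.6  55. ]
[ 489.7 -226.5   86. ]
[ 578.5 -268.3   96. ]
[ 527.9 -242.9   74. ]
```

Emit:
jog_arm(increments=[{"x": 0,"y": 0,"z": 0.035,"rx": 0,"ry": 0,"rz": 0,"jaw": 0},{"x": 0,"y": 0,"z": 0.035,"rx": 0,"ry": 0,"rz": 0,"jaw": 0},{"x": 0,"y": 0,"z": 0.03,"rx": 0,"ry": 0,"rz": 0,"jaw": 0},{"x": 0,"y": 0,"z": 0.01,"rx": 0,"ry": 0,"rz": 0,"jaw": 0},{"x": 0,"y": 0,"z": 0,"rx": 0,"ry": 0,"rz": 0,"jaw": 0}])

```text
t: 4.35
tcp_pos: [538.0, 255.5, 52.4]
orientation: [[0.006, 1.0, 0.011], [1.0, -0.006, -0.0], [-0.0, 0.011, -1.0]]
contact_force: [-0.1, 0.3, 0.6]
opening: 0.7
```

Emit:
jog_arm(increments=[{"x": -0.011,"y": 0.003,"z": 0,"rx": 0,"ry": 0,"rz": 0,"jaw": 0},{"x": -0.011,"y": 0.003,"z": 0,"rx": 0,"ry": 0,"rz": 0,"jaw": 0},{"x": -0.011,"y": 0.004,"z": 0,"rx": 0,"ry": 0,"rz": 0,"jaw": 0},{"x": -0.013,"y": 0.006,"z": 0,"rx": 0,"ry": 0,"rz": 0,"jaw": 0},{"x": -0.013,"y": 0.006,"z": 0,"rx": 0,"ry": 0,"rz": 0,"jaw": 0}])

```text
t: 4.85
tcp_pos: [563.4, 194.8, 58.2]
orientation: [[0.004, 1.0, 0.017], [1.0, -0.004, 0.004], [0.004, 0.017, -1.0]]
contact_force: [-0.7, 1.2, -0.6]
opening: 0.4
```

Emit:
jog_arm(increments=[{"x": -0.013,"y": 0.003,"z": 0,"rx": 0,"ry": 0,"rz": 0,"jaw": 0},{"x": -0.013,"y": 0.002,"z": 0,"rx": 0,"ry": 0,"rz": 0,"jaw": 0},{"x": -0.013,"y": 0,"z": 0,"rx": 0,"ry": 0,"rz": 0,"jaw": 0},{"x": -0.013,"y": -0.003,"z": 0,"rx": 0,"ry": 0,"rz": 0,"jaw": 0},{"x": -0.005,"y": -0.001,"z": 0,"rx": 0,"ry": 0,"rz": 0,"jaw": 0}])

```text
t: 5.35
tcp_pos: [566.0, 129.9, 58.8]
orientation: [[0.009, 1.0, 0.019], [1.0, -0.009, 0.004], [0.004, 0.019, -1.0]]
contact_force: [-0.4, 1.1, 0.6]
opening: 0.3
```

```bash
python3 - <<'E'
from h import *
np.set_printoptions(precision=1,suppress=True)
s=robot.state(); print(s["t"],s["tcp_pos"],s["contact_force"])
a=[]
for n in ["scene","side"]:
    p=robot.read_camera(n); f=p["frame"]; c=f[140:260,270:430] if n=="scene" else f[180:300,150:310]
    a.append(cv2.resize(c,None,fx=2.5*1,fy=2.5,interpolation=cv2.INTER_CUBIC)[...,::-1])
    for k,z in [("guide_end",53)]:
        for r in robot.place_of(p,k)[:1]: print(n,k,round(r["p"],2),np.array(r["location"]),atz(p,r["location"],z))
cv2.imwrite("pics/m1.png",np.hstack(a))
E
```

```text
5.35 [566.  129.9  58.8] [-0.4  1.1  0.6]
scene guide_end 0.6 [329.3 206.3] [592.1  90.2  53. ]
side guide_end 0.55 [209.1 227.2] [582.5  94.5  53. ]
```

View pics/m1.png

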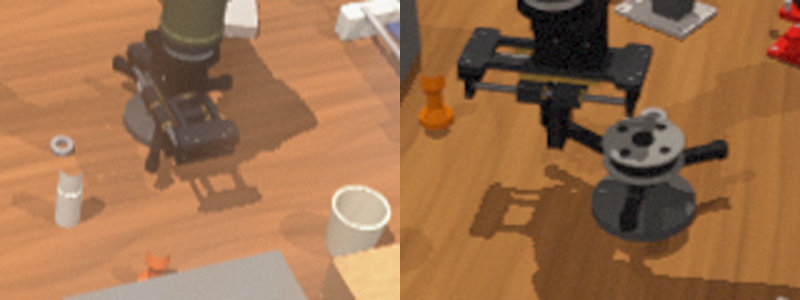

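Emit:
jog_arm(increments=[{"x": -0.009,"y": -0.009,"z": 0.004,"rx": 0,"ry": 0,"rz": 0,"jaw": 0},{"x": -0.013,"y": -0.01,"z": 0.002,"rx": 0,"ry": 0,"rz": 0,"jaw": 0},{"x": -0.012,"y": -0.01,"z": 0.001,"rx": 0,"ry": 0,"rz": 0,"jaw": 0},{"x": -0.008,"y": -0.008,"z": 0,"rx": 0,"ry": 0,"rz": 0,"jaw": 0},{"x": 0,"y": 0,"z": 0,"rx": 0,"ry": 0,"rz": 0,"jaw": 0}])

```text
t: 6.05
tcp_pos: [527.5, 92.4, 50.7]
orientation: [[-0.0, 1.0, 0.023], [1.0, 0.0, 0.007], [0.007, 0.023, -1.0]]
contact_force: [0.2, 0.0, -0.4]
opening: 0.4
```

Emit:
jog_arm(increments=[{"x": -0.006,"y": -0.006,"z": 0,"rx": 0,"ry": 0,"rz": 0,"jaw": 0},{"x": -0.006,"y": -0.006,"z": 0,"rx": 0,"ry": 0,"rz": 0,"jaw": 0},{"x": -0.003,"y": -0.004,"z": 0,"rx": 0,"ry": 0,"rz": 0,"jaw": 0},{"x": 0,"y": 0,"z": 0,"rx": 0,"ry": 0,"rz": 0,"jaw": 0},{"x": 0,"y": 0,"z": 0,"rx": 0,"ry": 0,"rz": 0,"jaw": 0}])

```text
t: 6.55
tcp_pos: [510.6, 77.5, 50.5]
orientation: [[-0.002, 1.0, 0.024], [1.0, 0.002, 0.008], [0.008, 0.024, -1.0]]
contact_force: [-0.1, 0.5, 0.2]
opening: 0.3
```

```bash
python3 - <<'E'
from h import *
np.set_printoptions(precision=1,suppress=True)
s=robot.state(); print(s["t"],s["tcp_pos"],s["contact_force"])
for n in ["scene","wrist","side"]:
    p=robot.read_camera(n); save(p,n+"2.png")
    if n!="wrist":
        f=p["frame"];c=f[140:260,190:390] if n=="scene" else f[130:280,180:330]
        cv2.imwrite(f"pics/d2{n}.png",cv2.resize(c,None,fx=4,fy=4,interpolation=cv2.INTER_CUBIC)[...,::-1])
    for k,z in [("guide_end",53),("carrier_hub",53),("spoke_b_end",53),("spoke_c_end",53)]:
        for r in robot.place_of(p,k)[:1]: print(n,k,round(r["p"],2),np.array(r["location"]),atz(p,r["location"],z))
E
```

```text
6.55 [510.6  77.5  50.5] [-0.1  0.5  0.2]
scene guide_end 0.73 [301.7 189.8] [499.4  29.8  53. ]
scene carrier_hub 0.93 [338.1 179.4] [484.8 163.7  53. ]
scene spoke_b_end 0.61 [360.7 186.7] [536.7 222.9  53. ]
scene spoke_c_end 0.36 [334.3 158.8] [384.5 190.1  53. ]
side guide_end 0.83 [239.  217.3] [510.4  35.6  53. ]
side carrier_hub 0.7 [250. 247.] [459.5 163.1  53. ]
side spoke_b_end 0.75 [219.8 261.6] [524.2 231.9  53. ]
side spoke_c_end 0.7 [275.6 256.8] [390.2 192.3  53. ]
```

View pics/d2scene.png

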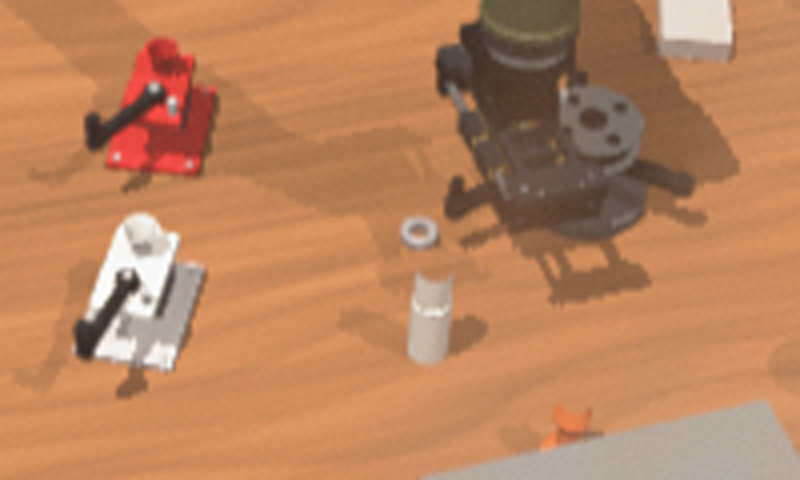

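View pics/d2side.png

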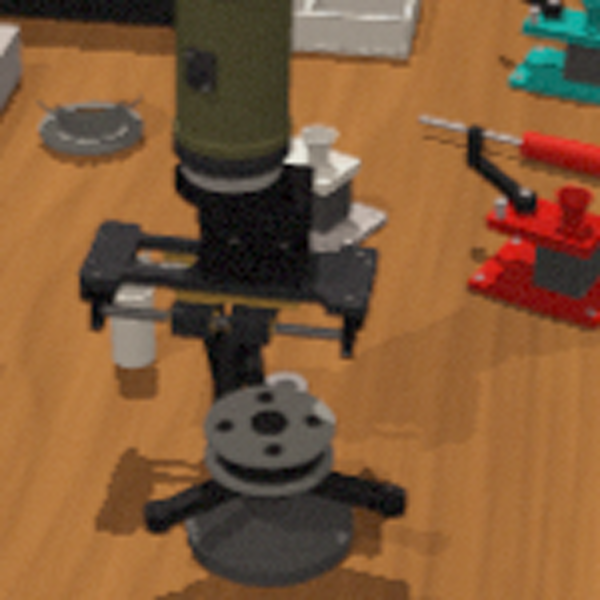

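View pics/wrist2.png

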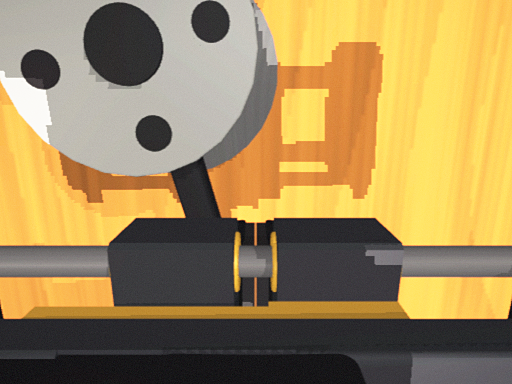

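```bash
cat >> h.py <<'E'
from scipy.optimize import least_squares
def fit(pts):  # list of (name, xy)
    off=dict(g=(135,0),b=(85,120),c=(85,-120),h=(0,0))
    def res(q):
        out=[]
        for k,xy in pts:
            r,a=off[k]; t=q[2]+np.radians(a); out+=[q[0]+r*np.cos(t)-xy[0],q[1]+r*np.sin(t)-xy[1]]
        return out
    s=least_squares(res,[469,165,-1.4],loss="soft_l1",f_scale=5); return s.x[:2],np.degrees(s.x[2]),np.array(s.fun).reshape(-1,2)
E
python3 - <<'E'
from h import *
np.set_printoptions(precision=1,suppress=True)
sc=[("g",(499.4,29.8)),("b",(536.7,222.9)),("c",(384.5,190.1))]
sd=[("g",(510.4,35.6)),("b",(524.2,231.9)),("c",(390.2,192.3)),("h",(466,165))]
for q in (sc,sd,sc+sd): print(fit(q))
p=robot.read_camera("wrist")
print("hub",atz(p,(123,44),90),atz(p,(123,44),87))
for r in (185,195,205,212):
    row=p["frame"][r,150:245].astype(int).sum(1); print(r,row[::4])
    d=np.where(row<150)[0]+150; print(d.min(),d.max())
    print(atz(p,(d.min(),r),60),atz(p,(d.max(),r),60),depth(p,((d.min()+d.max())/2,r)))
w=cloud(p); print(np.nanmedian(w[20:120,170:190].reshape(-1,3),0))
E
```

```text
(array([470.2, 163.9]), np.float64(-77.69836355101933), array([[-0.5,  2.2],
       [-3.7, -1.8],
       [ 4.7, -0.3]]))
(array([469. , 167.9]), np.float64(-72.95970879504084), array([[-1.9,  3.3],
       [ 2.7, -1.7],
       [-4.1, -5.3],
       [ 3. ,  2.9]]))
(array([468.9, 166.3]), np.float64(-75.88202457220963), array([[ 2.5,  5.5],
       [-6.7,  2.5],
       [ 2.7, -0.6],
       [-8.5, -0.3],
       [ 5.8, -6.5],
       [-3. , -2.8],
       [ 2.9,  1.3]]))
hub [468.4 163.1  90. ] [467.4 163.7  87. ]
185 [338 321 347 342 343 352 305 130 131 133 150 147 143 130 103  82 453 427
 426 401 397 428 421 441]
176 210
[475.8 111.6  60. ] [490.5 111.6  60. ] [483.  111.5  59.3]
195 [523 527 530 530 527 557 349 204 144 132 139 135 150 125 135  95 214 430
 414 408 408 413 426 441]
179 213
[476.9 107.2  60. ] [491.7 107.1  60. ] [484.3 107.2  60.2]
205 [530 521 519 534 537 552 552 553 195 126 128 136 132 138 128 133  88 365
 422 408 410 417 472 475]
183 216
[478.4 102.6  60. ] [492.9 102.5  60. ] [485.8 103.   61.5]
212 [566 517 530 525 553 543 554 553 563 101 128 149 128 134 131 131 113  87
 429 412 403 568 586 594]
185 218
[479.1  99.4  60. ] [493.7  99.3  60. ] [486.3  99.2  59.5]
[485.1 156.   88.2]
```

Emit:
jog_arm(increments=[{"x": -0.003,"y": -0.006,"z": 0,"rx": 0,"ry": 0,"rz": 0,"jaw": 0},{"x": -0.003,"y": -0.006,"z": 0,"rx": 0,"ry": 0,"rz": 0,"jaw": 0},{"x": -0.002,"y": -0.005,"z": 0,"rx": 0,"ry": 0,"rz": 0,"jaw": 0},{"x": 0,"y": 0,"z": 0,"rx": 0,"ry": 0,"rz": 0,"jaw": 0},{"x": 0,"y": 0,"z": 0,"rx": 0,"ry": 0,"rz": 0,"jaw": 0}])

```text
t: 7.85
tcp_pos: [492.3, 69.2, 50.3]
orientation: [[-0.002, 1.0, 0.026], [1.0, 0.002, 0.009], [0.009, 0.026, -1.0]]
contact_force: [0.9, 0.2, -0.0]
opening: 0.4
```

```bash
cat > m.py <<'E'
from h import *
np.set_printoptions(precision=1,suppress=True)
s=robot.state(); print(s["t"],s["tcp_pos"],s["contact_force"])
p=robot.read_camera("wrist"); save(p,"wrist_%d.png"%p["shot"]); print(p["shot"])
w=cloud(p); ok=~np.isnan(w[...,2])
# spool top
S=w[ok&(w[...,2]>84)&(w[...,2]<94)]; print(len(S))
hole=None
g=p["frame"].astype(int).sum(2)
for r in range(180,218,6):
    row=g[r,60:250]; d=np.where((row<160)&(abs(w[r,60:250,2]-60)<6))[0]+60
    if len(d)>10:
        m=(d.min()+d.max())/2; a=atz(p,(m,r),60); v=a[:2]-np.array([468.2,163.3]); print(r,d.min(),d.max(),a,np.degrees(np.arctan2(v[1],v[0])))
E
python3 m.py; ls -t pics|head -1
```

```text
7.85 [492.3  69.2  50.3] [ 0.9  0.2 -0. ]
14
33050
180 196 227 [472.9 105.4  60. ] -85.37687560253715
186 197 228 [473.2 102.7  60. ] -85.24438190098665
192 197 228 [473.2 100.   60. ] -85.51348512796733
198 198 229 [473.5  97.3  60. ] -85.38567354348936
204 199 229 [473.7  94.6  60. ] -85.44881093281636
210 200 230 [474.   91.8  60. ] -85.33199935570177
216 201 230 [474.2  89.   60. ] -85.39272161135958
wrist_14.png
```

View pics/wrist_14.png

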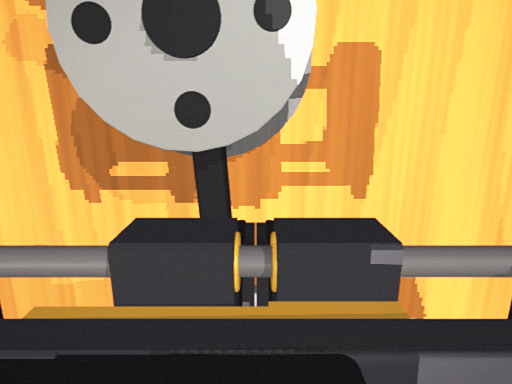

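Emit:
jog_arm(increments=[{"x": 0,"y": -0.002,"z": 0,"rx": 0,"ry": 0,"rz": 0,"jaw": 0},{"x": 0,"y": 0,"z": 0,"rx": 0,"ry": 0,"rz": 0,"jaw": 0},{"x": 0,"y": 0,"z": 0,"rx": 0,"ry": 0,"rz": 0,"jaw": 0},{"x": 0,"y": 0,"z": 0,"rx": 0,"ry": 0,"rz": 0,"jaw": 0},{"x": 0,"y": 0,"z": 0,"rx": 0,"ry": 0,"rz": 0,"jaw": 0}])

```text
t: 8.4
tcp_pos: [490.5, 69.0, 50.1]
orientation: [[-0.002, 1.0, 0.025], [1.0, 0.002, 0.008], [0.008, 0.025, -1.0]]
contact_force: [0.2, -0.9, 0.3]
opening: 0.0
```

```bash
cat >> m.py <<'E'
g2=cv2.cvtColor(p["frame"],cv2.COLOR_RGB2GRAY)
m=((g2<60)).astype(np.uint8); n,l,st,c=cv2.connectedComponentsWithStats(m)
for i in range(1,n):
    if st[i,4]>300 and c[i][1]<180: print("blob",st[i],c[i],atz(p,c[i],90)[:2],atz(p,c[i],88)[:2])
E
python3 m.py
```

```text
8.4 [490.5  69.   50.1] [ 0.2 -0.9  0.3]
15
32982
180 198 229 [471.9 105.3  60. ] -86.3678342889027
186 198 229 [471.8 102.6  60. ] -86.59531462615676
192 199 230 [472.2  99.9  60. ] -86.41389443717952
198 199 230 [472.1  97.2  60. ] -86.6229986381229
204 200 230 [472.2  94.5  60. ] -86.63537081177941
210 201 231 [472.6  91.7  60. ] -86.47117750066982
216 201 231 [472.5  88.9  60. ] -86.65766134896633
blob [  77    0   40   41 1259] [96.5 19.8] [440.9 161.2] [440.1 161.7]
blob [ 148    0   79   57 3716] [187.6  24.5] [468.3 160.1] [468.  160.6]
blob [179  91  35  36 999] [196.  108.8] [469.9 135.1] [469.6 135.1]
```

Emit:
jog_arm(increments=[{"x": 0,"y": 0.015,"z": 0,"rx": 0,"ry": 0,"rz": 0,"jaw": 0},{"x": 0,"y": 0.02,"z": -0.02,"rx": 0,"ry": 0,"rz": 0,"jaw": 0},{"x": 0,"y": 0.01,"z": -0.04,"rx": 0,"ry": 0,"rz": 0,"jaw": 0},{"x": -0.01,"y": 0,"z": -0.045,"rx": 0,"ry": 0,"rz": 0,"jaw": 0},{"x": -0.03,"y": 0,"z": -0.03,"rx": 0,"ry": 0,"rz": 0,"jaw": 0}])

```text
t: 8.95
tcp_pos: [528.7, 31.5, 183.6]
orientation: [[-0.011, 1.0, 0.01], [1.0, 0.011, 0.009], [0.009, 0.01, -1.0]]
contact_force: [0.8, -0.8, 0.6]
opening: 0.7
```

Emit:
jog_arm(increments=[{"x": -0.05,"y": 0.001,"z": 0,"rx": 0,"ry": 0,"rz": 0,"jaw": 0},{"x": -0.05,"y": 0.001,"z": 0,"rx": 0,"ry": 0,"rz": 0,"jaw": 0},{"x": -0.05,"y": 0.001,"z": 0,"rx": 0,"ry": 0,"rz": 0,"jaw": 0},{"x": -0.05,"y": 0.001,"z": 0,"rx": 0,"ry": 0,"rz": 0,"jaw": 0},{"x": -0.05,"y": 0.001,"z": 0,"rx": 0,"ry": 0,"rz": 0,"jaw": 0}])

```text
t: 9.45
tcp_pos: [541.4, -217.5, 189.0]
orientation: [[-0.023, 0.999, 0.023], [1.0, 0.022, 0.01], [0.01, 0.023, -1.0]]
contact_force: [0.4, -0.3, 0.8]
opening: 0.4
```

Emit:
jog_arm(increments=[{"x": -0.04,"y": 0.001,"z": 0,"rx": 0,"ry": 0,"rz": 0,"jaw": 0},{"x": -0.035,"y": 0.001,"z": 0,"rx": 0,"ry": 0,"rz": 0,"jaw": 0},{"x": -0.015,"y": 0.001,"z": 0,"rx": 0,"ry": 0,"rz": 0,"jaw": 0},{"x": 0,"y": 0,"z": 0,"rx": 0,"ry": 0,"rz": 0,"jaw": 0},{"x": 0,"y": 0,"z": 0,"rx": 0,"ry": 0,"rz": 0,"jaw": 0}])

```text
t: 9.95
tcp_pos: [542.6, -318.4, 186.6]
orientation: [[-0.011, 1.0, 0.019], [1.0, 0.011, 0.008], [0.008, 0.019, -1.0]]
contact_force: [-0.4, 0.8, -0.4]
opening: 0.3
```

```bash
python3 - <<'E'
from h import *
np.set_printoptions(precision=1,suppress=True)
s=robot.state(); print(s["t"],s["tcp_pos"],s["contact_force"])
for n in ["wrist","scene"]:
    p=robot.read_camera(n); save(p,n+"3.png")
    if n=="scene":
        f=p["frame"];c=f[140:260,190:390]
        cv2.imwrite(f"pics/d3{n}.png",cv2.resize(c,None,fx=4,fy=4,interpolation=cv2.INTER_CUBIC)[...,::-1])
    for k,z in [("funnel",86),("lever_pivot",68),("lever_end",68),("guide_end",53),("spoke_b_end",53),("spoke_c_end",53)]:
        for r in robot.place_of(p,k)[:1]: print(n,k,round(r["p"],2),np.array(r["location"]),atz(p,r["location"],z),depth(p,r["location"]))
E
```

```text
9.95 [ 542.6 -318.4  186.6] [-0.4  0.8 -0.4]
wrist funnel 0.57 [180.6  73.8] [ 490.2 -228.5   86. ] [ 485.4 -226.2   61.4]
wrist lever_pivot 0.97 [231.2  98.5] [ 525.2 -244.5   68. ] [ 525.6 -244.8   76.8]
wrist lever_end 0.76 [23.4 88. ] [ 366.6 -238.6   68. ] [ 373.6 -239.2   79. ]
scene funnel 0.9 [222.5 198.4] [ 501.2 -233.5   86. ] [ 489.5 -231.5   73.7]
scene lever_pivot 0.57 [226.4 159. ] [ 304.8 -176.9   68. ] [ 288.4 -173.8   53.3]
scene lever_end 0.7 [102.9 197.2] [ 380.7 -591.6   68. ] [ 374.3 -592.5   61.9]
scene guide_end 0.6 [297.9 186.5] [481.6  22.7  53. ] [482.5  22.3  54. ]
scene spoke_b_end 0.53 [356.6 187.5] [536.7 208.3  53. ] [543.4 204.2  60.5]
scene spoke_c_end 0.52 [299.5 187.1] [485.7  26.9  53. ] [490.   25.1  57.6]
```

View pics/wrist3.png

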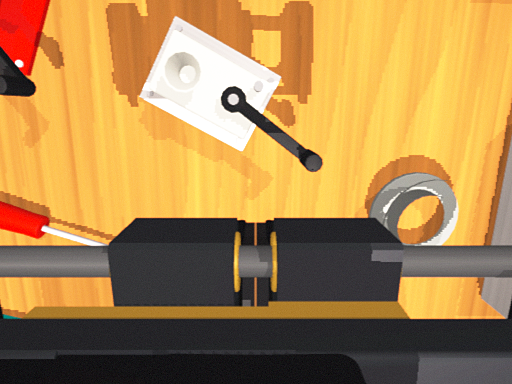

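View pics/d3scene.png

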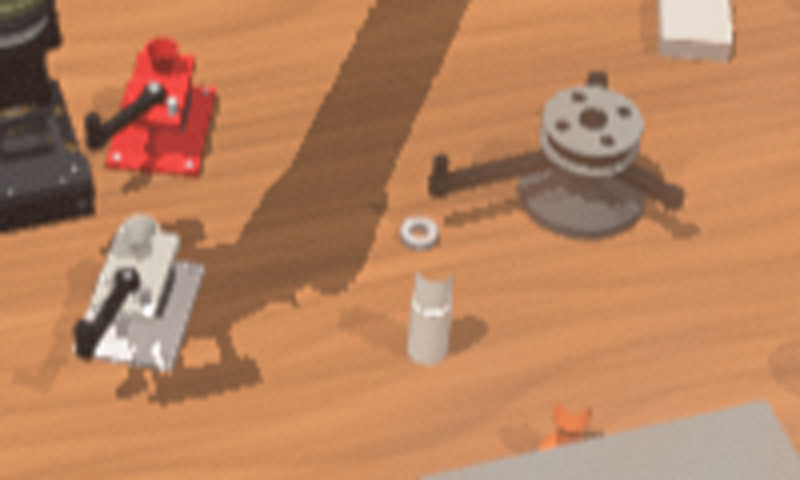

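```bash
python3 - <<'E'
from h import *
np.set_printoptions(precision=1,suppress=True)
p=robot.read_camera("wrist")
for uv,z in [((313,161),96),((233,98),78),((257,87),68),((182,71),86),((275,128),74)]: print(uv,atz(p,uv,z),depth(p,uv))
c=p["frame"][0:200,110:360]; cv2.imwrite("pics/wz3.png",cv2.resize(c,None,fx=3.2,fy=3,interpolation=cv2.INTER_CUBIC)[...,::-1])
E
```

```text
(313, 161) [ 586.2 -290.6   96. ] [ 586.5 -290.8   94.6]
(233, 98) [ 527.  -246.1   78. ] [ 526.9 -246.    76.6]
(257, 87) [ 545.2 -237.4   68. ] [ 545.  -237.8   74.7]
(182, 71) [ 491.2 -228.2   86. ] [ 486.8 -225.8   62.5]
(275, 128) [ 559.4 -268.2   74. ] [ 559.5 -268.2   73.2]
```

View pics/wz3.png

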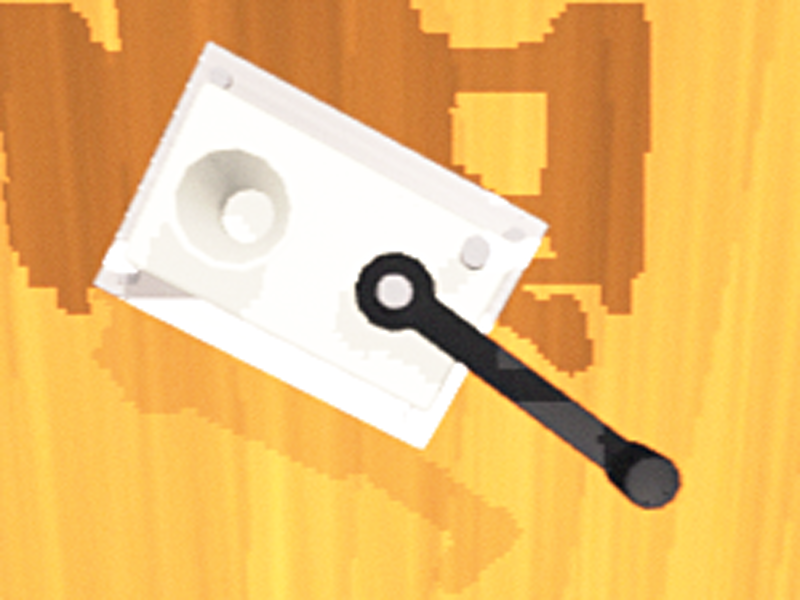

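Emit:
jog_arm(increments=[{"x": 0,"y": 0.007,"z": 0.03,"rx": 0,"ry": 0,"rz": 0,"jaw": 0},{"x": 0,"y": 0.004,"z": 0.035,"rx": 0,"ry": 0,"rz": 0,"jaw": 0},{"x": 0,"y": 0,"z": 0.033,"rx": 0,"ry": 0,"rz": 0,"jaw": 0},{"x": 0,"y": 0,"z": 0.014,"rx": 0,"ry": 0,"rz": 0,"jaw": 0},{"x": 0,"y": 0,"z": 0,"rx": 0,"ry": 0,"rz": 0,"jaw": 0}])

```text
t: 11.2
tcp_pos: [558.0, -320.6, 74.5]
orientation: [[-0.009, 1.0, 0.025], [1.0, 0.009, 0.004], [0.004, 0.025, -1.0]]
contact_force: [-0.5, 0.2, 0.6]
opening: 0.9
```

Emit:
jog_arm(increments=[{"x": 0,"y": 0.002,"z": 0.007,"rx": 0,"ry": 0,"rz": 0,"jaw": 0},{"x": 0.007,"y": 0.004,"z": 0.002,"rx": 0,"ry": 0,"rz": 0,"jaw": 0},{"x": 0.009,"y": 0.004,"z": 0.001,"rx": 0,"ry": 0,"rz": 0,"jaw": 0},{"x": 0.008,"y": 0.004,"z": 0.001,"rx": 0,"ry": 0,"rz": 0,"jaw": 0},{"x": 0.006,"y": 0.005,"z": 0,"rx": 0,"ry": 0,"rz": 0,"jaw": 0}])

```text
t: 11.7
tcp_pos: [579.1, -293.1, 68.7]
orientation: [[-0.006, 1.0, 0.03], [1.0, 0.006, -0.002], [-0.002, 0.03, -1.0]]
contact_force: [-3.4, -1.3, -1.5]
opening: 0.4
```

Emit:
jog_arm(increments=[{"x": 0.006,"y": 0.003,"z": 0.001,"rx": 0,"ry": 0,"rz": 0,"jaw": 0},{"x": 0.006,"y": 0.003,"z": 0.001,"rx": 0,"ry": 0,"rz": 0,"jaw": 0},{"x": 0.006,"y": 0.002,"z": 0.001,"rx": 0,"ry": 0,"rz": 0,"jaw": 0},{"x": 0.006,"y": 0,"z": 0,"rx": 0,"ry": 0,"rz": 0,"jaw": 0},{"x": 0,"y": 0,"z": 0,"rx": 0,"ry": 0,"rz": 0,"jaw": 0}])

```text
t: 12.2
tcp_pos: [589.3, -266.4, 67.5]
orientation: [[-0.007, 0.999, 0.032], [1.0, 0.007, -0.004], [-0.004, 0.032, -0.999]]
contact_force: [-0.6, -1.2, -0.6]
opening: 0.3
```

Emit:
jog_arm(increments=[{"x": 0.005,"y": 0.001,"z": 0,"rx": 0,"ry": 0,"rz": 0,"jaw": 0},{"x": 0.005,"y": 0.001,"z": 0,"rx": 0,"ry": 0,"rz": 0,"jaw": 0},{"x": 0.003,"y": 0,"z": 0,"rx": 0,"ry": 0,"rz": 0,"jaw": 0},{"x": 0.002,"y": 0,"z": 0,"rx": 0,"ry": 0,"rz": 0,"jaw": 0},{"x": 0.002,"y": 0,"z": 0,"rx": 0,"ry": 0,"rz": 0,"jaw": 0}])

```text
t: 12.7
tcp_pos: [589.9, -258.1, 67.6]
orientation: [[-0.0, 0.999, 0.034], [1.0, 0.001, -0.016], [-0.016, 0.034, -0.999]]
contact_force: [0.7, -5.9, -2.1]
opening: 0.5
```

```bash
python3 - <<'E'
from h import *
p=robot.read_camera("wrist"); save(p,"wrist4.png")
q=robot.read_camera("scene"); c=q["frame"][140:260,190:390]
cv2.imwrite(f"pics/d4scene.png",cv2.resize(c,None,fx=4,fy=4,interpolation=cv2.INTER_CUBIC)[...,::-1])
E
```

```text
(no output)
```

View pics/wrist4.png

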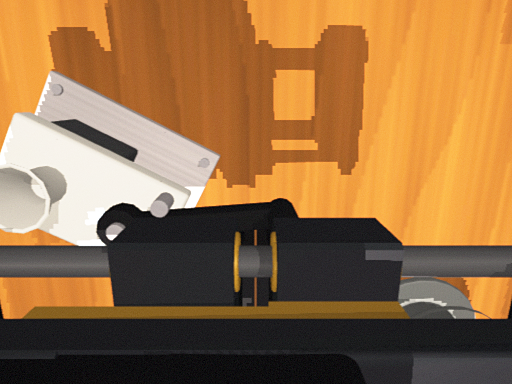

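View pics/d4scene.png

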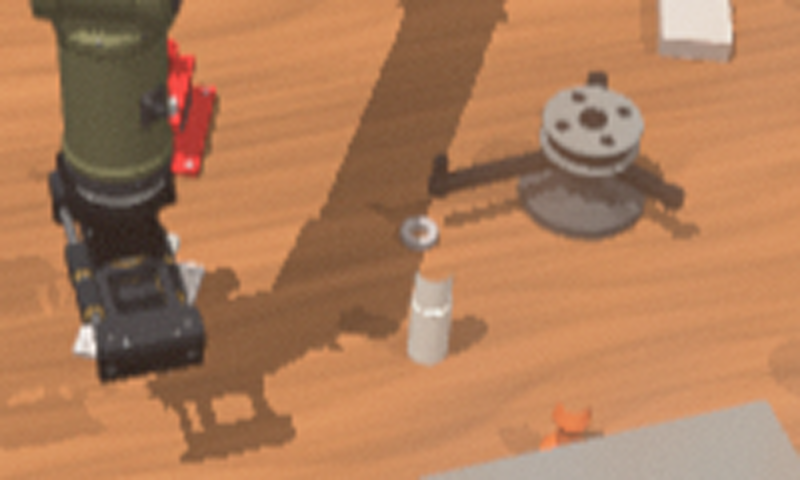

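Emit:
jog_arm(increments=[{"x": 0.004,"y": 0,"z": 0,"rx": 0,"ry": 0,"rz": 0,"jaw": 0},{"x": 0.004,"y": 0,"z": 0,"rx": 0,"ry": 0,"rz": 0,"jaw": 0},{"x": 0.004,"y": 0,"z": 0,"rx": 0,"ry": 0,"rz": 0,"jaw": 0},{"x": 0.004,"y": 0,"z": 0,"rx": 0,"ry": 0,"rz": 0,"jaw": 0},{"x": 0.004,"y": 0,"z": 0,"rx": 0,"ry": 0,"rz": 0,"jaw": 0}])

```text
t: 13.3
tcp_pos: [589.9, -258.2, 67.9]
orientation: [[0.015, 0.999, 0.042], [0.999, -0.013, -0.043], [-0.042, 0.043, -0.998]]
contact_force: [1.0, -9.0, -3.6]
opening: 0.6
```

Emit:
jog_arm(increments=[{"x": -0.012,"y": 0,"z": 0,"rx": 0,"ry": 0,"rz": 0,"jaw": 0},{"x": -0.02,"y": 0,"z": 0,"rx": 0,"ry": 0,"rz": 0,"jaw": 0},{"x": -0.02,"y": 0,"z": -0.02,"rx": 0,"ry": 0,"rz": 0,"jaw": 0},{"x": -0.01,"y": 0,"z": -0.04,"rx": 0,"ry": 0,"rz": 0,"jaw": 0},{"x": 0,"y": 0,"z": -0.04,"rx": 0,"ry": 0,"rz": 0,"jaw": 0}])

```text
t: 13.8
tcp_pos: [583.0, -312.3, 164.7]
orientation: [[0.011, 0.999, 0.032], [0.999, -0.01, -0.03], [-0.03, 0.033, -0.999]]
contact_force: [0.2, 0.3, 1.2]
opening: 0.5
```

Emit:
jog_arm(increments=[{"x": 0,"y": -0.01,"z": -0.02,"rx": 0,"ry": 0,"rz": 0,"jaw": 0},{"x": 0,"y": -0.01,"z": 0,"rx": 0,"ry": 0,"rz": 0,"jaw": 0},{"x": 0,"y": 0,"z": 0,"rx": 0,"ry": 0,"rz": 0,"jaw": 0},{"x": 0,"y": 0,"z": 0,"rx": 0,"ry": 0,"rz": 0,"jaw": 0},{"x": 0,"y": 0,"z": 0,"rx": 0,"ry": 0,"rz": 0,"jaw": 0}])

```text
t: 14.3
tcp_pos: [565.7, -309.8, 188.4]
orientation: [[0.009, 0.999, 0.042], [1.0, -0.007, -0.028], [-0.028, 0.042, -0.999]]
contact_force: [-0.3, 0.0, -0.4]
opening: 0.2
```

```bash
python3 - <<'E'
from h import *
np.set_printoptions(precision=1,suppress=True)
s=robot.state(); print(s["t"],s["tcp_pos"],s["contact_force"])
for n in ["wrist","scene","side"]:
    p=robot.read_camera(n); save(p,n+"5.png")
    if n!="wrist":
        f=p["frame"];c=f[140:260,190:390] if n=="scene" else f[130:280,180:330]
        cv2.imwrite(f"pics/d5{n}.png",cv2.resize(c,None,fx=4,fy=4,interpolation=cv2.INTER_CUBIC)[...,::-1])
    for k,z in [("funnel",86),("lever_pivot",68),("lever_end",68),("guide_end",53),("spoke_b_end",53),("spoke_c_end",53)]:
        for r in robot.place_of(p,k)[:1]: print(n,k,round(r["p"],2),np.array(r["location"]),atz(p,r["location"],z))
E
```

```text
14.3 [ 565.7 -309.8  188.4] [-0.3  0.  -0.4]
wrist funnel 0.6 [142.6  79.8] [ 490.9 -226.7   86. ]
wrist lever_pivot 0.68 [197.8 106.6] [ 526.4 -245.9   68. ]
wrist lever_end 0.57 [293.6  97.7] [ 601.1 -239.8   68. ]
scene funnel 0.94 [126.2 166.5] [ 275.6 -507.8   86. ]
scene lever_pivot 0.56 [225.3 162.2] [ 319.8 -184.2   68. ]
scene lever_end 0.67 [103.9 193.9] [ 366.7 -587.8   68. ]
scene guide_end 0.82 [298.5 187.5] [486.6  23.1  53. ]
scene spoke_b_end 0.47 [356.6 189.5] [545.3 204.5  53. ]
side funnel 0.98 [327.8 128.7] [ 278.6 -528.8   86. ]
side lever_pivot 0.53 [308.  177.5] [ 331.3 -191.    68. ]
side lever_end 0.65 [227.5 163.3] [ 597.2 -243.6   68. ]
side guide_end 0.7 [250.6 217.5] [478.2  31.5  53. ]
side spoke_b_end 0.68 [215.8 257. ] [537.7 216.   53. ]
side spoke_c_end 0.66 [271.2 257.9] [400.6 198.3  53. ]
```

View pics/wrist5.png

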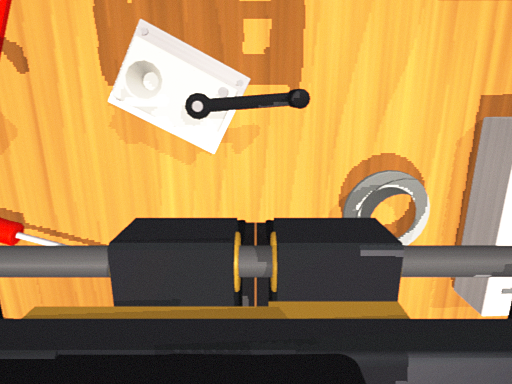

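View pics/d5scene.png

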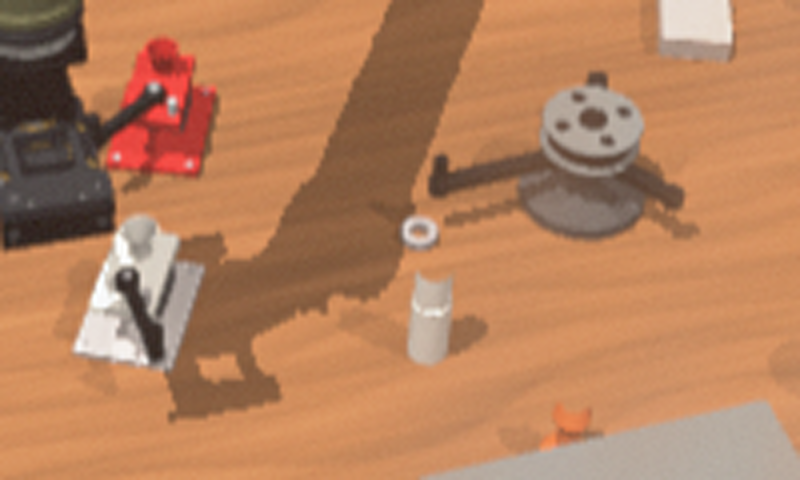

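View pics/d5side.png

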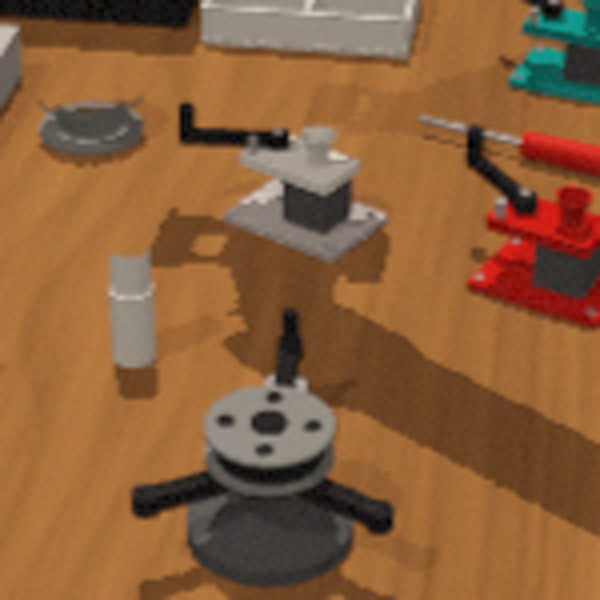

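Emit:
jog_arm(increments=[{"x": 0.05,"y": -0.015,"z": -0.02,"rx": 0,"ry": 0,"rz": 0,"jaw": 0},{"x": 0.05,"y": -0.015,"z": -0.02,"rx": 0,"ry": 0,"rz": 0,"jaw": 0},{"x": 0.05,"y": -0.015,"z": -0.02,"rx": 0,"ry": 0,"rz": 0,"jaw": 0},{"x": 0.05,"y": -0.01,"z": -0.01,"rx": 0,"ry": 0,"rz": 0,"jaw": 0},{"x": 0.045,"y": 0,"z": 0,"rx": 0,"ry": 0,"rz": 0,"jaw": 0}])

```text
t: 15.85
tcp_pos: [512.1, -79.0, 245.5]
orientation: [[0.025, 0.999, 0.041], [0.999, -0.023, -0.034], [-0.033, 0.042, -0.999]]
contact_force: [1.1, -0.1, 0.1]
opening: 0.3
```

Emit:
jog_arm(increments=[{"x": 0.03,"y": -0.01,"z": 0,"rx": 0,"ry": 0,"rz": 0,"jaw": 0},{"x": 0.01,"y": 0,"z": 0,"rx": 0,"ry": 0,"rz": 0,"jaw": 0},{"x": 0,"y": 0,"z": 0,"rx": 0,"ry": 0,"rz": 0,"jaw": 0},{"x": 0,"y": 0,"z": 0,"rx": 0,"ry": 0,"rz": 0,"jaw": 0},{"x": 0,"y": 0,"z": 0,"rx": 0,"ry": 0,"rz": 0,"jaw": 0}])

```text
t: 16.35
tcp_pos: [503.3, -31.9, 245.4]
orientation: [[0.015, 0.999, 0.045], [0.999, -0.014, -0.033], [-0.032, 0.046, -0.998]]
contact_force: [1.1, -0.4, 0.4]
opening: 0.2
```

```bash
python3 - <<'E'
from h import *
np.set_printoptions(precision=1,suppress=True)
s=robot.state(); print(s["t"],s["tcp_pos"],s["contact_force"])
p=robot.read_camera("wrist"); save(p,"wrist6.png")
for k,z in [("carrier_hub",53),("guide_end",53),("spoke_b_end",53),("spoke_c_end",53)]:
    for r in robot.place_of(p,k)[:1]: print(k,round(r["p"],2),np.array(r["location"]),atz(p,r["location"],z))
w=cloud(p); g=p["frame"].astype(int).sum(2)
for r in range(20,218,10):
    d=np.where((g[r]<170)&(abs(w[r,:,2]-60)<6)&(abs(w[r,:,0]-475)<20))[0]
    if len(d)>4: print(r,d.min(),d.max(),atz(p,((d.min()+d.max())/2,r),60))
E
```

```text
16.35 [503.3 -31.9 245.4] [ 1.1 -0.4  0.4]
guide_end 0.89 [218.5 107.5] [476.5  28.5  53. ]
20 202 216 [471.8 105.4  60. ]
30 203 217 [472.3  97.2  60. ]
40 204 218 [472.7  88.8  60. ]
50 205 218 [472.8  80.3  60. ]
60 206 219 [473.3  71.7  60. ]
70 207 220 [473.8  62.9  60. ]
80 208 221 [474.3  54.   60. ]
90 209 222 [474.8  44.9  60. ]
100 210 222 [474.9  35.7  60. ]
```

View pics/wrist6.png

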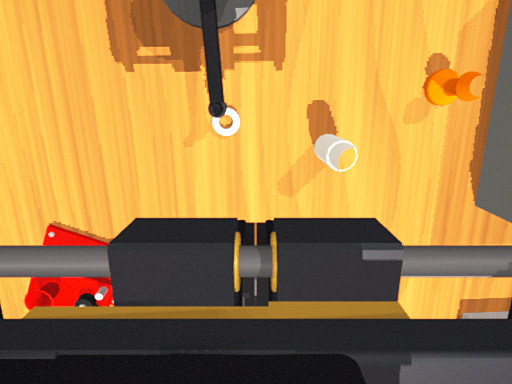

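```bash
python3 -c "
import cv2
i=cv2.imread('pics/wrist5.png')[60:130,150:330]; cv2.imwrite('pics/z5.png',cv2.resize(i,None,fx=4.4,fy=4.4,interpolation=cv2.INTER_CUBIC))"
```

```text
(no output)
```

View pics/z5.png

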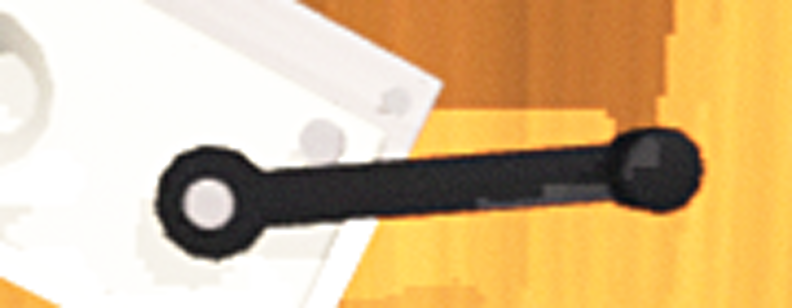

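```bash
python3 -c "
from plant import robot
print(robot.state()['t'],robot.state()['contact_force']); print(robot.job_done())"
```

```text
16.6 [ 0.62189259  0.10635119 -0.03193281]
the job is handed in; nothing more can be done
None
```

I pushed the carrier round clockwise with the closed fingertips until its long arm pointed at the white funnel. I then pushed the clamp lever counter-clockwise onto its stop and handed the job in at about 16.6 s, with the arm clear of everything. No verdict comes back, so this rests on my own checks.

- **Long arm:** from above, its line passes the funnel's centre by 0.5 to 5 mm, depending on which points I fit; the limit is 15 mm. Right after the push I measured −86.5° against a target of −86.6°. The later check without the hub gave the worst figure, about 4.5 mm. A rough reading from the side camera gave about 6 mm.
- **Lever:** it stopped moving under about 9 N, and the close-up shows its edge against the stop pin. I could not read the joint angle itself. It turned about 42° from where it started, so it was already partly closed at the start, at roughly 0.37 rad if the stop is 1.1.
- **Bystanders and carrier:** I did not re-measure the bystanders. Those in view in the later pictures look unmoved, and forces stayed under about 10 N throughout. The carrier was only pushed sideways and looked seated afterwards; I did not measure its lift.
- **Detections:** the networks sometimes picked the red or turquoise look-alike feeder. I set those aside by position and colour.

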